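# Sort the tart tins and stoppers

### The arm

A 6-joint arm with a two-finger parallel gripper is mounted at the origin on the work surface. World frame = base frame: x ahead of the robot, y to its left, z up, the work surface at z = 0. Lengths are in m, angles in rad, forces in N, time in s.
With the tool pointing down it reaches from about 0.275 to 0.85 m from the base axis. Payload 5.2 kg.
Tool frame: the origin (TCP) lies on the centre line of the jaws, within the pads' length; the fingertips stand ahead of it and the grasp point (between the pads) lies 2 mm behind it (tcp_to_tips is the z of the fingertips in the tool frame, in m); z points along the fingers, y is the direction in which the jaws open and shut (so a half turn about z gives the same grasp; the last joint's range is limited). The gripper opens to 85 mm and grips with 20 to 120 N. Pads are 22 mm wide; open, the fingers measure 114 mm over their backs; the gripper's body (76 mm by 85 mm) begins 54 mm behind the grasp point. The pads swing forward as they close: fully open they stand 13 mm farther back than shut.
Start: joints at [1.122, 0.259, 1.535, -0, 1.348, -0.203], TCP at [0.134, 0.533, 0.215] pointing down, gripper open.
Joint ranges: [-3.14, 3.14], [-0.91, 2.08], [0.19, 2.58], [-1.22, 4.36], [0.22, 2.71], [-3.12, 3.12]. Speed limits (rad/s): [2.57, 2.57, 3.14, 3.14, 3.14, 3.14].

### API

Orientations are given as [roll, pitch, yaw] about the fixed x, y, z axes, in that order (R = Rz(yaw) Ry(pitch) Rx(roll)).
In Python, from workcell import * gives the robot as it stands. The module is installed in compiled form; this text tells all that it offers.
- The arm moves only by the tool move_arm, never from a script. Its argument "rows" is a list of rows, each a list of 3 entries, a list of its own where there are three numbers: the turn, a rotation vector about the tool's x, y, z in degrees, then the shift along the tool's x, y, z in mm, then the opening, from 0 (shut) to 1 (fully open). In form: [[[rx, ry, rz], [x, y, z], hand], ...]. A call has 1 to 20 rows; each row is the pose to reach, as a shift and turn from the pose commanded when the call began, along the tool's axes at that moment; what a row does not reach only later rows make up. A row lasts 1/10 s, in which the tool goes at most 50 mm and 8.59 degrees, less where a joint would pass 70% of its speed; a pose out of reach is approached as far as the arm can. A call with a gripper value outside its range is refused whole. The fingers move at their own pace and stop on an object; "force" is the grip in N (left out, the last holds). Time passes only in rows, so rows that repeat a pose let the fingers close. It gives the time, the measured TCP pose, the force and the opening at its end, in the units of the state.
- observe(): the state, without advancing time (a new reading comes with each control period).
- camera(name): name is "scene" or "top" or "wrist"; returns the picture (480x640x3 uint8, red, green, blue); there is no depth.
- calibration(name): a dict with "fx", "fy", "cx", "cy" (pixels), "distortion" ([k1, k2, p1, p2, k3] as OpenCV has them; the pictures are not rectified), "R" (3x3) and "t" (3): a world point X has camera coordinates R X + t; the wrist camera has in their place "T_tool_cam" (4x4, takes a point from camera to tool coordinates, whose origin is the TCP and whose axes are the flange's). Camera axes: x right, y down, z forward; pixel columns grow to the right and rows downward; lengths in m; the calibration is good to about 2 mm. A picture is of the moment at which its call begins: read the wrist's pose just before it. calibration takes no time and is no camera call.
- close_job(): hands the job in, once; it reports no verdict.
The state is a dict: "time": time; "q": joint angles; "joint_velocities": joint speeds; "tau": joint torques, N m; "eef_pos": TCP position; "orientation": TCP orientation; "force": force on the tool from outside, world axes, zero at the start; "wrist_torque": the same for the moment, N m; "gripper_width": opening from 0.0 (shut) to 1.0 (fully open).
Only numpy, scipy, OpenCV 4.12 (cv2) and the standard library are available. Lean on these libraries where they do the work, as an engineer would, in place of code of your own. Each camera call takes 0.05 s, during which the arm holds its last target.

### The job

Sort the mixed handful on the counter. Stand the two sound tart tins, the ones that stand steady, upright on the bamboo board, one in each bay and flat on its floor; put the bent tin that sits askew and rocks when pressed at the rim right way up in the loaf pan, and both jar stoppers in the glass bowl. Leave the crock and the amber jar where they are, and let go of everything.

Things in the scene. Friction and masses are not known exactly. Their poses are not given: they have to be found in the camera images.
- steel_tin: Bright silver-coloured fluted round tart tin, open on top: base 52 mm across, flaring to an upright rim band 64 mm across (from 18 mm up to the top), 2 mm thick, 30 mm tall. Origin: centre of the underside; z up; yaw is immaterial. Sound: it stands flat and steady.
- copper_tin: Copper-coloured fluted round tart tin, open on top: base 52 mm across, flaring to an upright rim band 64 mm across (from 18 mm up to the top), 2 mm thick, 30 mm tall. Origin: centre of the underside; z up; yaw is immaterial. Sound: it stands flat and steady.
- dark_tin: Dark grey fluted round tart tin, open on top: base 52 mm across, flaring to an upright rim band 64 mm across (from 18 mm up to the top), 2 mm thick, 30 mm tall. Origin: centre of the underside; z up; yaw is immaterial. Bent: a bulge under its bottom, 3.5 mm deep and 6 mm off centre to its +x, makes it sit askew by about 6 degrees and rock; a rusty orange-brown dent, 26 mm wide, shows inside.
- red_stopper: Red-capped jar stopper standing on its cork: cork plug 28 to 32 mm across and 14 mm high below, round red plastic cap 38 mm across and 18 mm high above; 32 mm tall in all, about 30 g. Origin: centre of the underside of the cork; z up through the cap; round.
- blue_stopper: Blue-capped jar stopper standing on its cork: cork plug 28 to 32 mm across and 14 mm high below, round blue plastic cap 38 mm across and 18 mm high above; 32 mm tall in all, about 30 g. Origin: centre of the underside of the cork; z up through the cap; round.
- board: Bamboo board, fixed, 178 mm along its x, 92 mm along its y, with two square bays 80 mm by 80 mm centred 43 mm to either side of its centre along its x. Bay floors are 8 mm above the counter; the lips round and between the bays are 6 mm wide and rise 5 mm above the floors (top 13 mm above the counter). Origin: centre of the underside, at counter height; z up.
- loaf_pan: Plain steel loaf pan, open at the top, fixed, 170 mm long along its x, 100 mm wide along its y, 55 mm high, walls and floor 3 mm thick (a small rolled edge makes it 188 mm by 110 mm at the top). Origin: centre of the underside, at counter height; z up.
- glass_bowl: Green-tinted round glass bowl, open at the top, fixed, 160 mm across at the rim, 120 mm at the foot, 50 mm high, wall 4 mm, flat inner floor 5 mm above the counter and about 110 mm across. Origin: centre of the underside, at counter height; z up.
- crock: Bystander: white stoneware crock with a blue band and a wooden screw-top lid with a small knob, 110 mm across, 137 mm high over the knob, loose, 0.9 kg. Origin: centre of the underside.
- jar: Bystander: closed amber glass jar with a steel cap, 70 mm across, 100 mm high, loose. Origin: centre of the underside.
There are look-alikes about, which are no part of the job. Leave any blue look-alike of the dark_tin alone. What is shaped like the steel_tin but green is not meant.

How it is judged:
At the end, for the whole second after the job is handed in: Silver and copper tins flat and upright (0.08 rad) on the board, one per bay, within 18 mm of its centre along each board axis; dark tin right way up (tilt under 0.4 rad) on the loaf pan floor; both stoppers inside the glass bowl below its rim; all at rest (((x of steel_tin in the frame of board between 0.025 and 0.061 m and x of copper_tin in the frame of board between -0.061 and -0.025 m) or (x of steel_tin in the frame of board between -0.061 and -0.025 m and x of copper_tin in the frame of board between 0.025 and 0.061 m)) and y of steel_tin in the frame of board between -0.018 and 0.018 m and z of steel_tin in the frame of board between 0.003 and 0.0115 m and angle between each of steel_tin, copper_tin's own z axis and vertical below 0.08 rad and y of copper_tin in the frame of board between -0.018 and 0.018 m and z of copper_tin in the frame of board between 0.003 and 0.0115 m and x of dark_tin in the frame of loaf_pan between -0.06 and 0.06 m and y of dark_tin in the frame of loaf_pan between -0.03 and 0.03 m and z of dark_tin in the frame of loaf_pan between 0 and 0.02 m and angle between dark_tin's own z axis and vertical below 0.4 rad and horizontal distance between each of red_stopper, blue_stopper and glass_bowl below 0.075 m and z of red_stopper in the frame of glass_bowl between 0 and 0.046 m and z of blue_stopper in the frame of glass_bowl between 0 and 0.046 m and linear speed of each of steel_tin, copper_tin, dark_tin, red_stopper, blue_stopper below 0.02 m/s and angular speed of each of steel_tin, copper_tin, dark_tin, red_stopper, blue_stopper below 0.3 rad/s); the robot touches nothing.
It fails at once if the crock is shifted more than 30 mm or tipped (distance of crock from where it was at the start of the episode above 0.03 m or angle between crock's own z axis and vertical above 0.35 rad).
It fails at once if the amber jar is shifted more than 30 mm or tipped (distance of jar from where it was at the start of the episode above 0.03 m or angle between jar's own z axis and vertical above 0.35 rad).
It also fails if it takes over 112 s, if anything falls off the work surface, if the arm or the gripper's body presses on something with over 40 N, if the wrist force passes 120 N, or if a joint passes its speed limit or range.

## Working session

There is one attempt and no reset: what is moved stays moved. The work goes in short steps, Python scripts to look and compute and a tool call to move; the robot and the scene stay as the last step left them, time stands still between calls to the robot, and variables do not carry over. Pictures are saved under pics/ and viewed, and the job is handed in when it is done.

Besides the shell and the picture viewer there is one more tool, called after "Request:" by a JSON object that holds its "name" and its "arguments", one argument or row to a line. move_arm: Moves the arm, as the interface text tells. Its arguments: {"type":"object","properties":{"rows":{"type":"array","items":{"type":"array"}},"force":{"type":"number"}},"required":["rows"]}

```bash
mkdir -p pics; python3 - <<'E'
from workcell import *
import cv2
print(observe())
for n in("scene","top","wrist"):
    c=calibration(n); print(n,c)
    cv2.imwrite(f"pics/{n}0.png",camera(n)[:,:,::-1])
E
```

```text
{'time': 0.0, 'q': array([ 1.12220706e+00,  2.59342828e-01,  1.53610852e+00, -1.54620099e-05,
        1.34801387e+00, -2.02818324e-01]), 'joint_velocities': array([0.00024997, 0.00216702, 0.00053579, 0.0003548 , 0.00151611,
       0.0013669 ]), 'tau': array([ 1.03005972e-03, -4.46026182e+01, -2.90575129e+01,  3.20329320e-05,
        1.15596363e-02, -1.04107920e-05]), 'eef_pos': array([0.13355463, 0.53294415, 0.21366462]), 'orientation': array([-3.13975543e+00, -3.62428303e-04,  2.89582480e+00]), 'force': array([-0.75363877, -0.37922545,  0.45624997]), 'wrist_torque': array([-0.02955496, -0.01617169,  0.00997421]), 'gripper_width': 1.0020676905896562}
scene {'fx': 570.9516712837278, 'fy': 570.9516712837278, 'cx': 313.9337190556012, 'cy': 239.02294663115967, 'distortion': array([0.05545879, 0.        , 0.        , 0.        , 0.        ]), 'R': array([[ 0.52888247,  0.84860849,  0.01212293],
       [ 0.55256374, -0.33346486, -0.76385502],
       [-0.64417128,  0.41068823, -0.645274  ]]), 't': array([-0.2665269 , -0.21198729,  1.49576378])}
top {'fx': 559.0298009201755, 'fy': 559.029800
[... 201 characters left out ...]
       [-0.99620529, -0.02343573, -0.08381998],
       [ 0.08337654,  0.01930013, -0.9963312 ]]), 't': array([-0.00551219,  0.47889101,  1.23997403])}
wrist {'fx': 347.105404513142, 'fy': 347.105404513142, 'cx': 326.08805959853055, 'cy': 241.0667853248613, 'distortion': array([-0.00901741,  0.        ,  0.        ,  0.        ,  0.        ]), 'T_tool_cam': array([[ 6.49069070e-04, -9.51778045e-01, -3.06786787e-01,
         7.77805000e-02],
       [ 9.99999779e-01,  6.61769018e-04,  6.26223320e-05,
        -4.26376260e-04],
       [ 1.43419430e-04, -3.06786760e-01,  9.51778264e-01,
        -1.57730628e-01],
       [ 0.00000000e+00,  0.00000000e+00,  0.00000000e+00,
         1.00000000e+00]])}
```

View pics/top0.png

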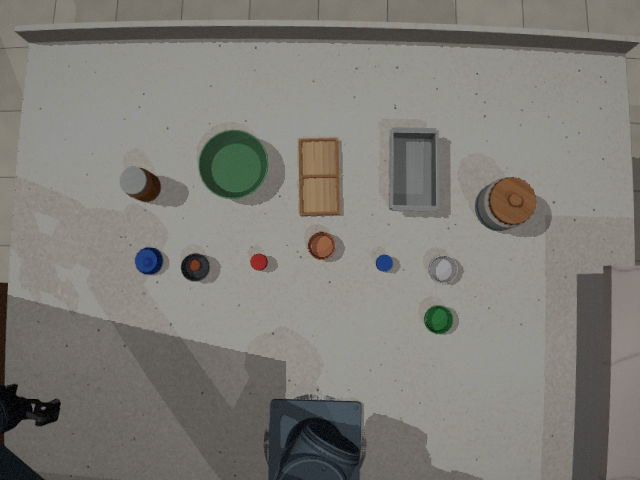

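View pics/scene0.png

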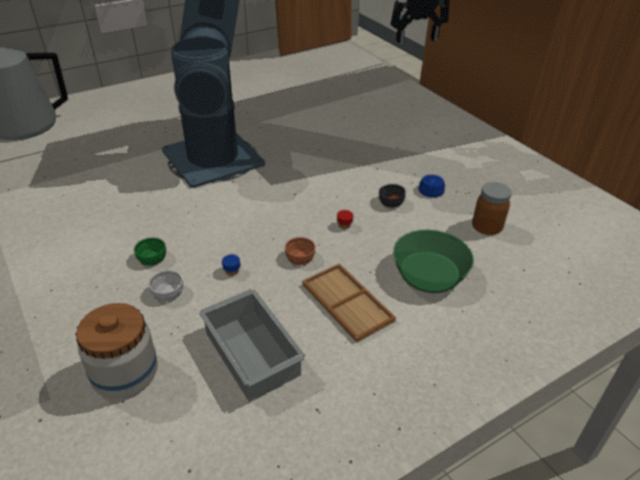

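View pics/wrist0.png

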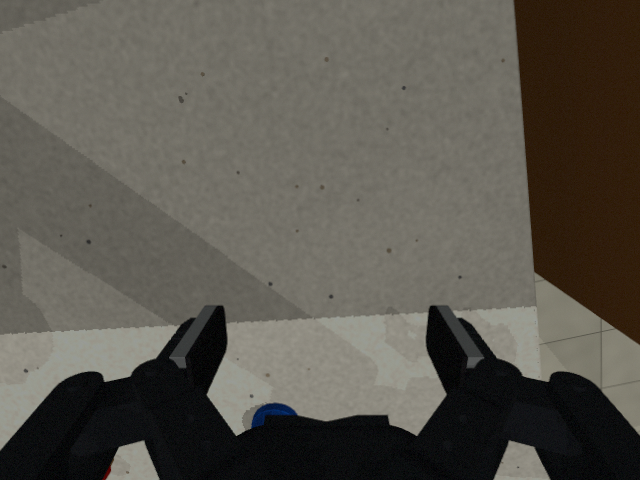

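The top view shows the jar (140,184), bowl (234,163), board (320,177), pan (414,169) and crock (510,203). It also shows the blue look-alike (149,261), dark tin (195,266), red stopper (259,262), copper tin (321,245), blue stopper (384,263), silver tin (442,269) and green look-alike (438,319).

```bash
cat > h.py <<'E'
import numpy as np, cv2
from workcell import *
def cam(name):
    c=calibration(name)
    K=np.array([[c['fx'],0,c['cx']],[0,c['fy'],c['cy']],[0,0,1]])
    if name=='wrist':
        s=observe(); T=np.array(c['T_tool_cam']); r,p,y=s['orientation']
        from scipy.spatial.transform import Rotation as Ro
        Rt=Ro.from_euler('xyz',[r,p,y]).as_matrix()
        Rwc=Rt@T[:3,:3]; o=Rt@T[:3,3]+s['eef_pos']
    else:
        R=np.array(c['R']); Rwc=R.T; o=-R.T@np.array(c['t'])
    return K,np.array(c['distortion']),Rwc,o
def cast(C,px,z):
    K,d,R,o=C
    u=cv2.undistortPoints(np.array(px,float).reshape(-1,1,2),K,d).reshape(-1,2)
    r=np.c_[u,np.ones(len(u))]@R.T
    return (o+r*((z-o[2])/r[:,2])[:,None])[:,:2]
def proj(C,X):
    K,d,R,o=C
    return cv2.projectPoints(np.array(X,float).reshape(-1,3),R.T,-R.T@o,K,d)[0].reshape(-1,2)
E
python3 - <<'E'
import workcell;print([a for a in dir(workcell) if a[0]!='_'], getattr(workcell,'tcp_to_tips',None))
from h import *
C=cam('top');im=cv2.imread('pics/top0.png');hsv=cv2.cvtColor(im,cv2.COLOR_BGR2HSV)
big=cv2.resize(im[110:345,100:560],None,fx=1.73,fy=1.73,interpolation=cv2.INTER_CUBIC);cv2.imwrite('pics/topcrop.png',big)
sc=cv2.imread('pics/scene0.png');cv2.imwrite('pics/sccrop.png',cv2.resize(sc[160:310,120:460],None,fx=2.35,fy=2.35,interpolation=cv2.INTER_CUBIC))
sp={'blueL':(149,261),'dark':(195,266),'red':(259,262),'copper':(321,245),'blue':(384,263),'silver':(442,269),'green':(438,319),'bowl':(234,163),'jar':(140,184)}
for n,p in sp.items(): print(n,hsv[p[1],p[0]],cast(C,p,.03)[0].round(3), C[3].round(2) if n=='jar' else '')
print(hsv[290,300],hsv[245,345])
E
```

```text
['Unreachable', 'calibration', 'camera', 'close_job', 'observe', 'tcp_to_tips'] 0.017
blueL [110 210 102] [0.404 0.384] 
dark [  8 169 119] [0.396 0.277] 
red [  0 176 146] [0.409 0.132] 
copper [ 10 135 149] [ 0.45  -0.005] 
blue [109 200 120] [ 0.413 -0.146] 
silver [120   5 156] [ 0.403 -0.276] 
green [ 66 151 101] [ 0.292 -0.269] 
bowl [ 66  94 103] [0.632 0.197] 
jar [ 50   6 122] [0.58  0.414] [ 0.37 -0.02  1.28]
[ 38  13 155] [ 26  13 152]
```

View pics/topcrop.png

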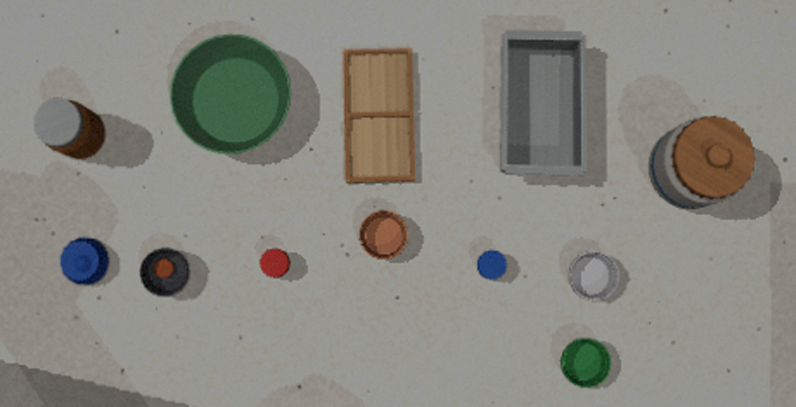

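View pics/sccrop.png

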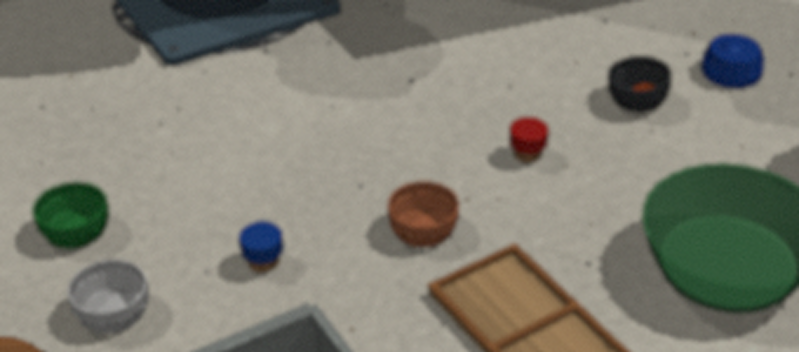

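All five pieces stand upright and have room around them. Next I'll measure them precisely.

```bash
python3 - <<'E'
from h import *
def blob(m,seed):
    m=cv2.morphologyEx(m.astype(np.uint8)*255,cv2.MORPH_CLOSE,np.ones((5,5)))
    cs,_=cv2.findContours(m,cv2.RETR_EXTERNAL,cv2.CHAIN_APPROX_NONE)
    return min(cs,key=lambda c:(0 if cv2.contourArea(c)>40 else 1e6)+np.hypot(*(c.reshape(-1,2).mean(0)-seed)))
dat={'top':{'dark':(195,266),'red':(259,262),'copper':(321,245),'blue':(384,263),'bowl':(234,163),'board':(320,177)},
'scene':{'dark':(391,196),'red':(345,218),'copper':(300,251),'blue':(231,263),'bowl':(433,262),'board':(348,302)}}
for v in dat:
    C=cam(v);im=cv2.imread(f'pics/{v}0.png');hs=cv2.cvtColor(im,cv2.COLOR_BGR2HSV).astype(int);H,S,V=hs[...,0],hs[...,1],hs[...,2]
    M={'dark':(V<75)|((H<15)&(S>130)),'red':((H<6)|(H>172))&(S>150),'copper':(H<18)&(S>75),'blue':(H>100)&(H<125)&(S>120),'bowl':(H>50)&(H<85)&(S>50),'board':(H>5)&(H<25)&(S>60)}
    for n,p in dat[v].items():
        c=blob(M[n],p).reshape(-1,2).astype(float)
        if n=='board':
            q=cast(C,c,.013); r=cv2.minAreaRect((q*1000).astype(np.float32)); print(v,n,r)
        else:
            z={'red':.032,'blue':.032,'bowl':.05}.get(n,.03)
            q=cast(C,c,z); (cc,rad)=cv2.minEnclosingCircle((q*1000).astype(np.float32)); print(v,n,np.round(cc,1),round(rad,1),'bbox mid',((q.min(0)+q.max(0))*500).round(1),'sz',(np.ptp(q,axis=0)*1000).round(), c.min(0),c.max(0))
    if v=='top':
        for nm,pp in {'pan':[(391,128),(438,128),(438,211),(390,211)]}.items(): print(nm,(cast(C,pp,.055)*1000).round(1))
E
python3 - <<'E'
import cv2
im=cv2.imread('pics/top0.png')
a=cv2.resize(im[115:220,375:455],None,fx=5,fy=5,interpolation=cv2.INTER_CUBIC)
b=cv2.resize(im[245:300,415:480],None,fx=6,fy=6,interpolation=cv2.INTER_CUBIC)
import numpy as np
c=np.zeros((525,790,3),np.uint8);c[:525,:400]=a;c[:330,400:790]=b
cv2.imwrite('pics/pan.png',c)
E
```

```text
top dark [394.6 277.3] 32.3 bbox mid [393.8 277.1] sz [59. 64.] [181. 254.] [209. 280.]
top red [409.4 133.3] 18.3 bbox mid [410.  133.3] sz [34. 34.] [251. 254.] [266. 269.]
top copper [449.7  -5.9] 32.0 bbox mid [449.3  -6.2] sz [61. 61.] [308. 232.] [335. 259.]
top blue [ 414.5 -145.8] 18.4 bbox mid [ 414.5 -145. ] sz [34. 34.] [376. 255.] [391. 270.]
top bowl [626.9 197.3] 79.3 bbox mid [626.6 197.5] sz [156. 157.] [198. 130.] [267. 198.]
top board ((609.2913818359375, 4.2481689453125), (179.41505432128906, 92.76371002197266), 2.5571181774139404)
pan [[ 714.5 -155.7]
 [ 717.6 -261.6]
 [ 529.8 -261.5]
 [ 527.2 -155.3]]
scene dark [412.1 276.2] 47.2 bbox mid [406.4 274. ] sz [80. 81.] [379. 185.] [404. 208.]
scene red [421.5 130.5] 25.8 bbox mid [420.6 130.9] sz [49. 43.] [338. 211.] [352. 225.]
scene copper [461.3  -9.7] 42.7 bbox mid [461.4  -7. ] sz [81. 71.] [285. 237.] [314. 264.]
scene blue [ 425.3 -146.1] 24.1 bbox mid [ 425.6 -146.6] sz [48. 37.] [223. 255.] [238. 271.]
scene bowl [638.8 189.4] 92.9 bbox mid [635.  192.9] sz [168. 173.] [393. 230.] [473. 292.]
scene board ((614.4986572265625, 5.039604187011719), (185.1471405029297, 97.9568862915039), 2.5276427268981934)
```

View pics/pan.png

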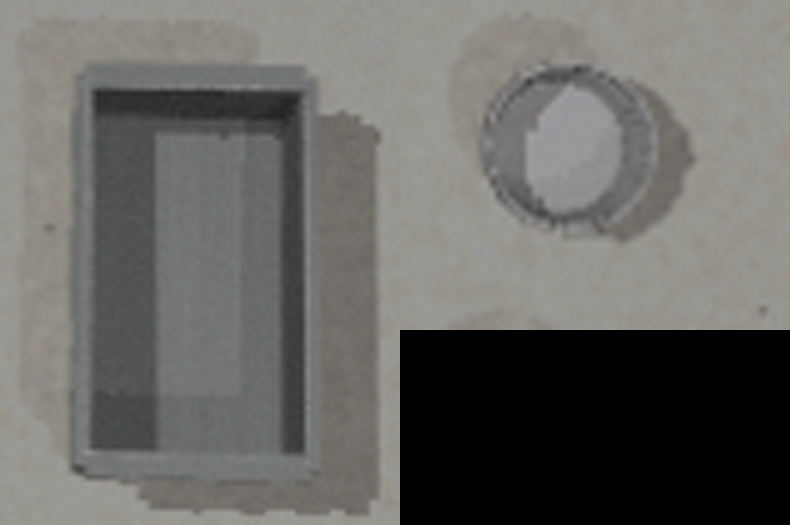

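```bash
cat >> h.py <<'E'
from scipy.spatial.transform import Rotation as Ro
def rel(x,y,z,yawdeg,start=None):
    s=observe(); p=s['eef_pos']; R=Ro.from_euler('xyz',s['orientation'])
    d=R.inv().apply(np.array([x,y,z])/1000-p)*1000
    t=(R.inv()*Ro.from_euler('xyz',[np.pi,0,np.radians(yawdeg)])).as_rotvec(degrees=True)
    print('t',round(s['time'],2),'turn',t.round(1),'shift',d.round(1),'pos',(p*1000).round(1),'ori',np.degrees(s['orientation']).round(1),'F',s['force'].round(1),'w',round(s['gripper_width'],3))
E
python3 - <<'E'
from h import *
C=cam('top');print('silver',cast(C,(443.3,269.7),.03)*1000)
rel(394.5,277.2,120,90)
E
```

```text
silver [[ 401.43169566 -279.44336335]]
t 0.15 turn [-0.1  0.  75.9] shift [-315.3 -184.6   94. ] pos [133.6 533.1 213.9] ori [-179.9   -0.   165.9] F [-0.  -0.3 -0.6] w 1.0
```

Request:
{"name": "move_arm", "arguments": {
  "rows": [
    [[0, 0, 8], [-20, -12, 6], 1],
    [[0, 0, 16], [-55, -32, 17], 1],
    [[0, 0, 24], [-95, -55, 28], 1],
    [[0, 0, 32], [-135, -79, 40], 1],
    [[0, 0, 40], [-175, -102, 52], 1],
    [[0, 0, 48], [-215, -126, 64], 1],
    [[0, 0, 56], [-255, -149, 76], 1],
    [[0, 0, 64], [-290, -170, 86], 1],
    [[0, 0, 71], [-308, -180, 92], 1],
    [[0, 0, 76], [-315, -184.5, 94], 1],
    [[0, 0, 76], [-315, -184.5, 94], 1],
    [[0, 0, 76], [-315, -184.5, 94], 1]
  ],
  "force": 40
}}

```text
time: 1.35
eef_pos: [0.3941, 0.2779, 0.1204]
orientation: [-3.141, 0.0, 1.571]
force: [-0.5, -0.4, -0.0]
gripper_width: 1.001
```

```bash
python3 - <<'E'
from h import *
rel(394.5,277.2,24,90)
C=cam('wrist');cv2.imwrite('pics/w1.png',camera('wrist')[:,:,::-1]);print(proj(C,[[.3945,.2772,.03],[.3625,.2772,.03],[.4265,.2772,.03]]))
E
```

```text
t 1.35 turn [-0.  0.  0.] shift [-0.7  0.4 96.4] pos [394.1 277.9 120.4] ori [-180.    0.   90.] F [-0.5 -0.4 -0. ] w 1.001
[[325.66543155 239.39470396]
 [283.00488747 239.33864425]
 [368.33371815 239.45122946]]
```

View pics/w1.png

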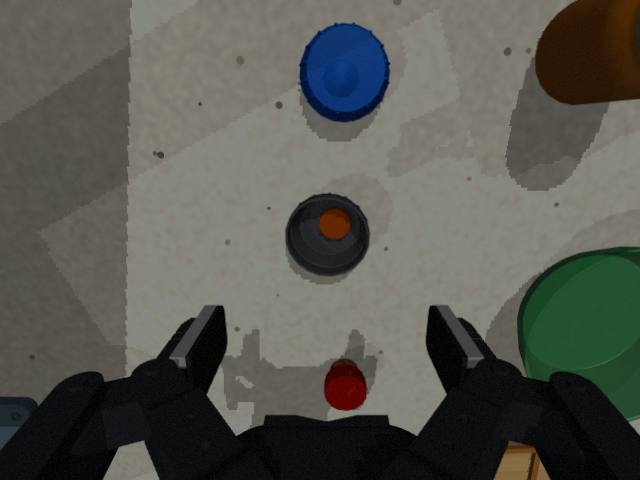

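The wrist view puts the dark tin at (328,235), within 3 mm of the prediction. The blue look-alike at (345,72) is clear.

Request:
{"name": "move_arm", "arguments": {
  "rows": [
    [[0, 0, 0], [1, 1.5, 25], 1],
    [[0, 0, 0], [1, 1.5, 60], 1],
    [[0, 0, 0], [1, 1.5, 85], 1],
    [[0, 0, 0], [1, 1.5, 96], 1],
    [[0, 0, 0], [1, 1.5, 97], 1],
    [[0, 0, 0], [1, 1.5, 97], 0.4],
    [[0, 0, 0], [1, 1.5, 97], 0.4],
    [[0, 0, 0], [1, 1.5, 97], 0.4],
    [[0, 0, 0], [1, 1.5, 97], 0.4],
    [[0, 0, 0], [1, 1.5, 97], 0.4],
    [[0, 0, 0], [1, 1.5, 97], 0.4]
  ],
  "force": 40
}}

```text
time: 2.5
eef_pos: [0.3961, 0.2789, 0.0238]
orientation: [3.141, -0.0, 1.569]
force: [0.0, 0.0, 0.1]
gripper_width: 0.401
```

Request:
{"name": "move_arm", "arguments": {
  "rows": [
    [[0, 0, 0], [0, 0, -10], 0.4],
    [[0, 0, 0], [0, 0, -30], 0.4],
    [[0, 0, 0], [0, 0, -70], 0.4],
    [[0, 0, 0], [0, 0, -105], 0.4],
    [[0, 0, 0], [0, 0, -125], 0.4],
    [[0, 0, 0], [0, 0, -125], 0.4]
  ]
}}

```text
time: 3.1
eef_pos: [0.3981, 0.2798, 0.1525]
orientation: [3.135, -0.003, 1.569]
force: [0.0, -0.9, -0.1]
gripper_width: 0.399
```

```bash
python3 - <<'E'
from h import *
rel(622,-208.5,150,90)
cv2.imwrite('pics/w2.png',camera('wrist')[:,:,::-1])
E
```

```text
t 3.1 turn [ 0.4 -0.2 -0.1] shift [-488.   224.5    2.6] pos [398.1 279.8 152.5] ori [179.6  -0.2  89.9] F [ 0.  -0.9 -0.1] w 0.399
```

View pics/w2.png

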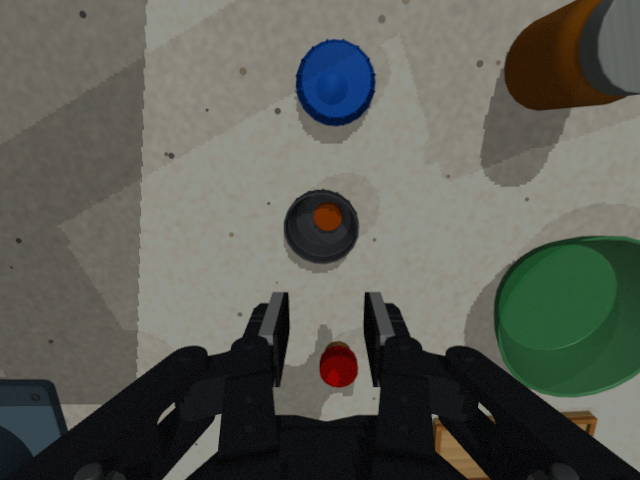

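The grasp missed: the fingers shut to 0.40 with nothing between them. I'll look from outside to find out why.

```bash
python3 - <<'E'
from h import *
C=cam('wrist');print(proj(C,[[.396,.279,.03],[.3981,.2798,.1525]]))
print((cast(C,[(322,226)],.03)*1000).round(1))
t=camera('top')[:,:,::-1];s=camera('scene')[:,:,::-1]
a=cv2.resize(t[200:330,100:330],(398,225),interpolation=cv2.INTER_CUBIC)
b=cv2.resize(s[60:260,280:520],(480,400),interpolation=cv2.INTER_CUBIC)
c=np.zeros((400,790,3),np.uint8);c[:225,:310]=a[:,:310];c[:,310:]=b;cv2.imwrite('pics/m1.png',c)
for v in('top','scene'):print(v,proj(cam(v),[[.3981,.2798,.1525],[.3981,.2798,.1355]]))
E
```

```text
[[323.47858615 228.20208496]
 [326.80142214 293.48826175]]
[[394.8 280.9]]
top [[179.67869232 263.47729963]
 [181.81133705 263.71707036]]
scene [[397.49235018 147.03490291]
 [396.65725434 153.71838855]]
```

View pics/m1.png

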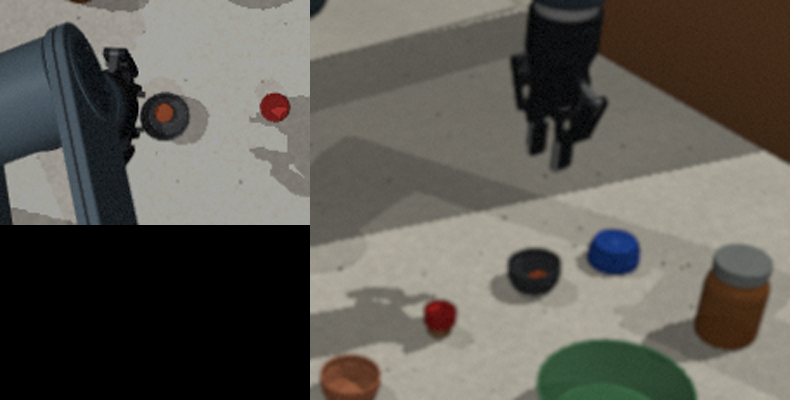

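```bash
python3 - <<'E'
from h import *
s=camera('scene')[:,:,::-1]
cv2.imwrite('pics/m2.png',cv2.resize(s[90:170,360:450],None,fx=7,fy=7,interpolation=cv2.INTER_CUBIC))
p=observe()['eef_pos'];C=cam('scene')
for dx in(.017,-.017):
  for dz in(-.017,0,.013,.026):
    q=proj(C,[p+[dx,0,dz]])[0];print(dx,dz,q.round(1),((q-[360,90])*7).round())
E
```

```text
0.017 -0.017 [399.9 158.7] [279. 481.]
0.017 0 [400.8 152. ] [285. 434.]
0.017 0.013 [401.4 146.9] [290. 398.]
0.017 0.026 [402.1 141.6] [295. 361.]
-0.017 -0.017 [390.4 151.7] [213. 432.]
-0.017 0 [391.2 145.1] [218. 386.]
-0.017 0.013 [391.8 139.9] [222. 350.]
-0.017 0.026 [392.4 134.7] [227. 313.]
```

View pics/m2.png

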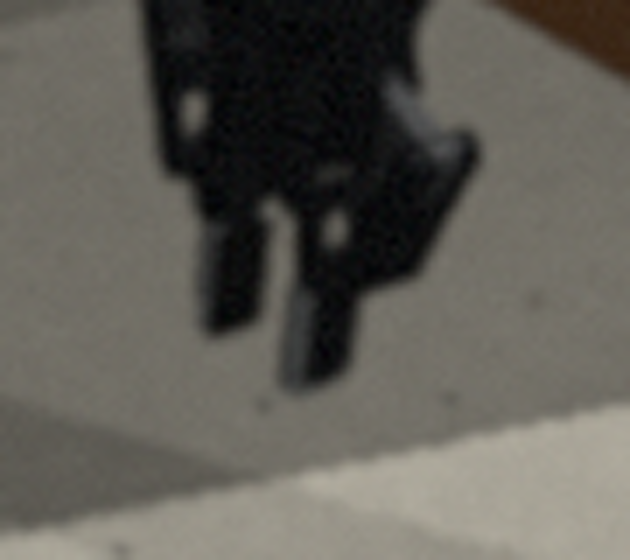

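The scene and wrist views agree that the fingertips sit about 29 mm farther back than the reported TCP and `tcp_to_tips` imply. The fingers therefore closed above the rim. I'll go down again in steps and check the height against the picture.

Request:
{"name": "move_arm", "arguments": {
  "rows": [
    [[0, 0, 0], [0.5, -2, 20], 1],
    [[0, 0, 0], [0.5, -2, 60], 1],
    [[0, 0, 0], [0.5, -2, 100], 1],
    [[0, 0, 0], [0.5, -2, 125], 1],
    [[0, 0, 0], [0.5, -2, 135], 1],
    [[0, 0, 0], [0.5, -2, 140], 1],
    [[0, 0, 0], [0.5, -2, 142], 1]
  ]
}}

```text
time: 4.0
eef_pos: [0.3942, 0.2794, 0.0064]
orientation: [-3.141, 0.0, 1.569]
force: [0.3, -0.1, 0.6]
gripper_width: 1.0
```

```bash
python3 - <<'E'
from h import *
rel(395.5,280,0,90)
s=camera('scene')[:,:,::-1]
cv2.imwrite('pics/m3.png',cv2.resize(s[140:230,350:450],None,fx=6,fy=6,interpolation=cv2.INTER_CUBIC))
cv2.imwrite('pics/w3.png',camera('wrist')[:,:,::-1])
E
```

```text
t 4.0 turn [-0.   0.  -0.1] shift [0.6 1.3 6.4] pos [394.2 279.4   6.4] ori [-180.     0.    89.9] F [ 0.3 -0.1  0.6] w 1.0
```

View pics/m3.png

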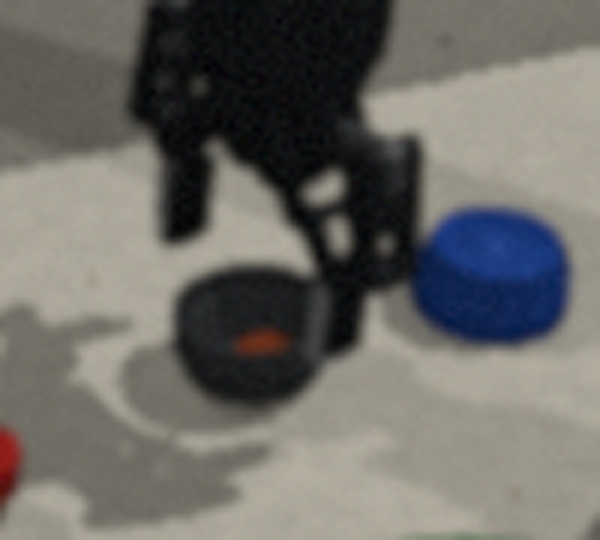

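View pics/w3.png

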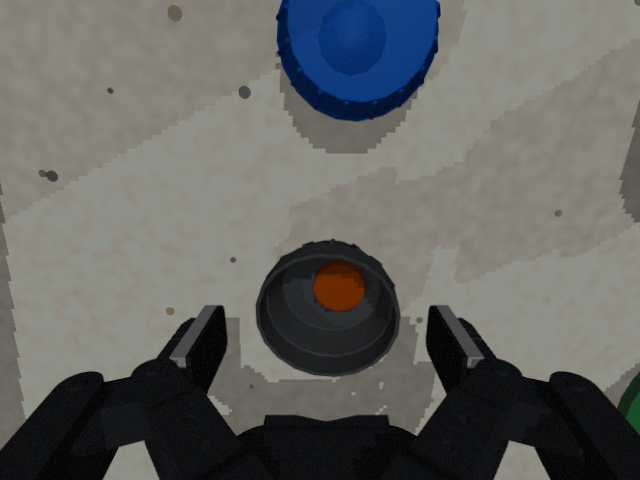

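Request:
{"name": "move_arm", "arguments": {
  "rows": [
    [[0, 0, 0], [1.5, 0, 10], 1],
    [[0, 0, 0], [1.5, 0, 18], 1],
    [[0, 0, 0], [1.5, 0, 22], 1],
    [[0, 0, 0], [1.5, 0, 22], 1],
    [[0, 0, 0], [1.5, 0, 22], 0.5],
    [[0, 0, 0], [1.5, 0, 22], 0.5],
    [[0, 0, 0], [1.5, 0, 22], 0.5],
    [[0, 0, 0], [1.5, 0, 22], 0.5],
    [[0, 0, 0], [1.5, 0, 22], 0.5],
    [[0, 0, 0], [1.5, 0, 22], 0.5]
  ],
  "force": 40
}}

```text
time: 5.1
eef_pos: [0.3941, 0.2811, -0.015]
orientation: [3.141, -0.0, 1.569]
force: [-1.3, 0.3, 5.7]
gripper_width: 0.728
```

```bash
python3 - <<'E'
from h import *
rel(395.5,280,0,90)
s=camera('scene')[:,:,::-1]
cv2.imwrite('pics/m4.png',cv2.resize(s[140:230,350:450],None,fx=6,fy=6,interpolation=cv2.INTER_CUBIC))
E
```

```text
t 5.1 turn [ 0.  -0.  -0.1] shift [ -1.1   1.4 -15. ] pos [394.1 281.1 -15. ] ori [180.   -0.   89.9] F [-1.3  0.3  5.7] w 0.728
```

View pics/m4.png

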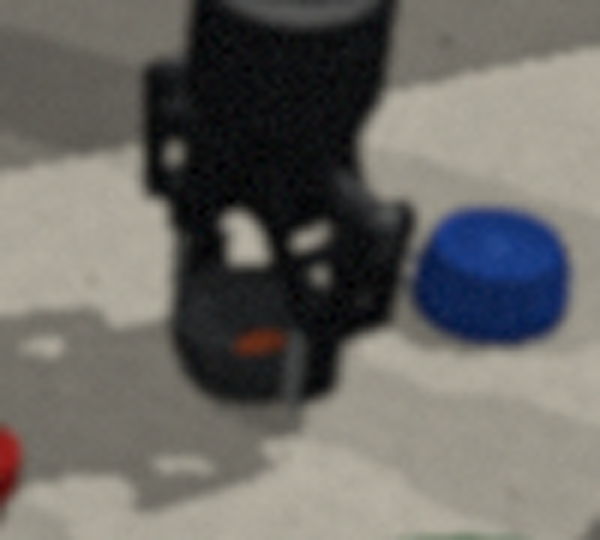

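Gripped: the hand stopped on the tin at 0.728. I'll lift and carry it.

Request:
{"name": "move_arm", "arguments": {
  "rows": [
    [[0, 0, 0], [0, 0, -8], 0.5],
    [[0, 0, 0], [0, 0, -25], 0.5],
    [[0, 0, 0], [0, 0, -60], 0.5],
    [[0, 0, 0], [0, 0, -95], 0.5],
    [[0, 0, 0], [0, 0, -115], 0.5],
    [[0, 0, 0], [0, 0, -120], 0.5],
    [[0, 0, 0], [0, 0, -120], 0.5]
  ]
}}

```text
time: 5.85
eef_pos: [0.3943, 0.281, 0.1051]
orientation: [3.14, -0.001, 1.569]
force: [-0.7, -0.2, -0.4]
gripper_width: 0.732
```

```bash
python3 - <<'E'
from h import *
rel(622,-208.5,105,90)
cv2.imwrite('pics/w4.png',camera('wrist')[:,:,::-1])
E
```

```text
t 5.85 turn [ 0.1 -0.  -0.1] shift [-4.891e+02  2.284e+02  1.000e-01] pos [394.3 281.  105.1] ori [179.9  -0.   89.9] F [-0.7 -0.2 -0.4] w 0.732
```

View pics/w4.png

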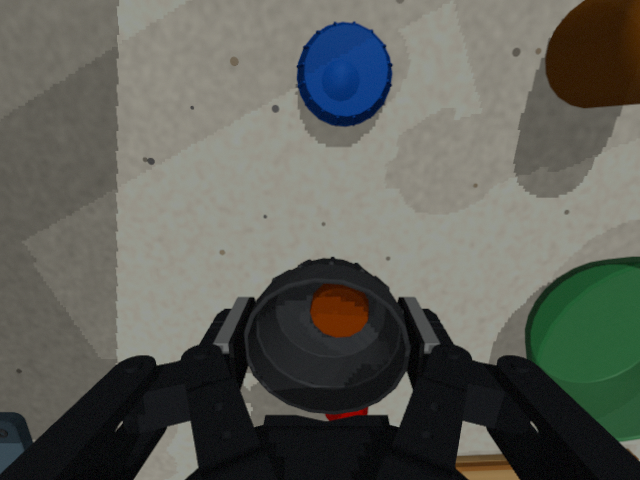

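The dark tin is held level. Next it goes over the pan.

Request:
{"name": "move_arm", "arguments": {
  "rows": [
    [[0, 0, 0], [-18, 8, 0], 0.5],
    [[0, 0, 0], [-50, 23, 0], 0.5],
    [[0, 0, 0], [-90, 42, 0], 0.5],
    [[0, 0, 0], [-130, 61, 0], 0.5],
    [[0, 0, 0], [-172, 80, 0], 0.5],
    [[0, 0, 0], [-214, 100, 0], 0.5],
    [[0, 0, 0], [-256, 120, 0], 0.5],
    [[0, 0, 0], [-298, 139, 0], 0.5],
    [[0, 0, 0], [-340, 159, 0], 0.5],
    [[0, 0, 0], [-382, 178, 0], 0.5],
    [[0, 0, 0], [-424, 198, 0], 0.5],
    [[0, 0, 0], [-458, 214, 0], 0.5],
    [[0, 0, 0], [-480, 224, 0], 0.5],
    [[0, 0, 0], [-489, 228.5, 0], 0.5],
    [[0, 0, 0], [-489, 228.5, 0], 0.5],
    [[0, 0, 0], [-489, 228.5, 0], 0.5]
  ]
}}

```text
time: 7.5
eef_pos: [0.6207, -0.207, 0.1033]
orientation: [-3.139, -0.002, 1.57]
force: [-0.6, 0.6, 0.0]
gripper_width: 0.732
```

```bash
python3 - <<'E'
from h import *
rel(622,-208.5,-8,90)
cv2.imwrite('pics/w5.png',camera('wrist')[:,:,::-1])
s=camera('scene')[:,:,::-1]
cv2.imwrite('pics/m5.png',cv2.resize(s[200:400,130:330],None,fx=3,fy=3,interpolation=cv2.INTER_CUBIC))
E
```

```text
t 7.5 turn [-0.1 -0.1 -0.1] shift [ -1.7   1.6 111.3] pos [ 620.7 -207.   103.3] ori [-1.799e+02 -1.000e-01  8.990e+01] F [-0.6  0.6  0. ] w 0.732
```

View pics/w5.png

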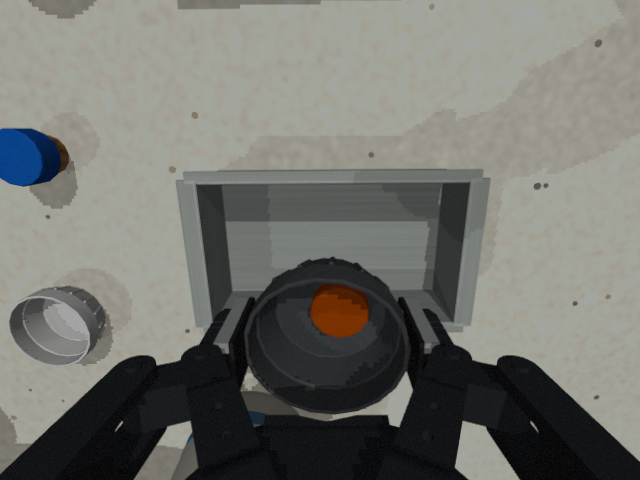

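View pics/m5.png

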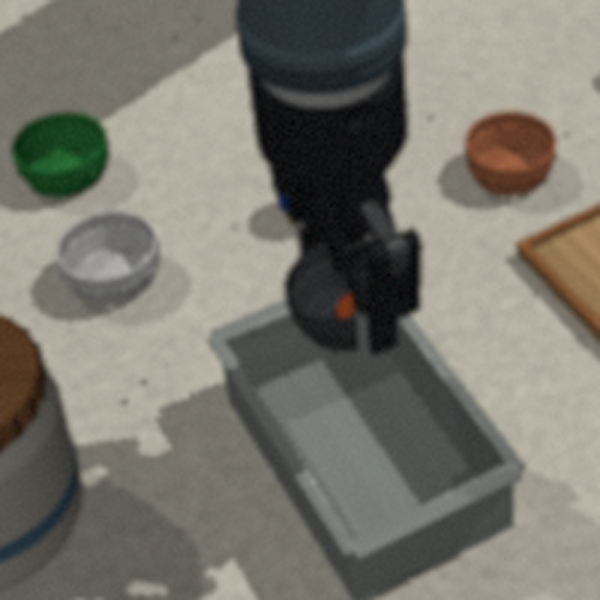

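```bash
python3 - <<'E'
from h import *
C=cam('wrist')
print((cast(C,[(178,181),(489,172),(468,330),(200,327)],.055)*1000).round(1))
print(proj(C,[[.622,-.2085,.003]]))
E
```

```text
[[ 533.7 -157.9]
 [ 717.8 -152.4]
 [ 718.8 -259. ]
 [ 535.8 -257. ]]
[[326.46649032 236.77306651]]
```

Request:
{"name": "move_arm", "arguments": {
  "rows": [
    [[0, 0, 0], [-0.5, 3, 12], 0.5],
    [[0, 0, 0], [-0.5, 3, 40], 0.5],
    [[0, 0, 0], [-0.5, 3, 70], 0.5],
    [[0, 0, 0], [-0.5, 3, 95], 0.5],
    [[0, 0, 0], [-0.5, 3, 107], 0.5],
    [[0, 0, 0], [-0.5, 3, 112], 0.5],
    [[0, 0, 0], [-0.5, 3, 112], 0.5],
    [[0, 0, 0], [-0.5, 3, 112], 0.95],
    [[0, 0, 0], [-0.5, 3, 112], 0.95],
    [[0, 0, 0], [-0.5, 3, 112], 0.95],
    [[0, 0, 0], [-0.5, 3, 112], 0.95],
    [[0, 0, 0], [-0.5, 3, 100], 0.95],
    [[0, 0, 0], [-0.5, 3, 70], 0.95],
    [[0, 0, 0], [-0.5, 3, 35], 0.95],
    [[0, 0, 0], [-0.5, 3, 10], 0.95],
    [[0, 0, 0], [-0.5, 3, 0], 0.95]
  ]
}}

```text
time: 9.2
eef_pos: [0.6266, -0.2099, 0.109]
orientation: [3.136, 0.003, 1.569]
force: [1.7, -0.7, 0.1]
gripper_width: 0.95
```

```bash
python3 - <<'E'
from h import *
rel(414.5,-145.5,105,90)
cv2.imwrite('pics/w6.png',camera('wrist')[:,:,::-1])
E
```

```text
t 9.2 turn [ 0.3  0.2 -0.1] shift [  64.1 -212.2    2.6] pos [ 626.6 -209.9  109. ] ori [179.7   0.2  89.9] F [ 1.7 -0.7  0.1] w 0.95
```

View pics/w6.png

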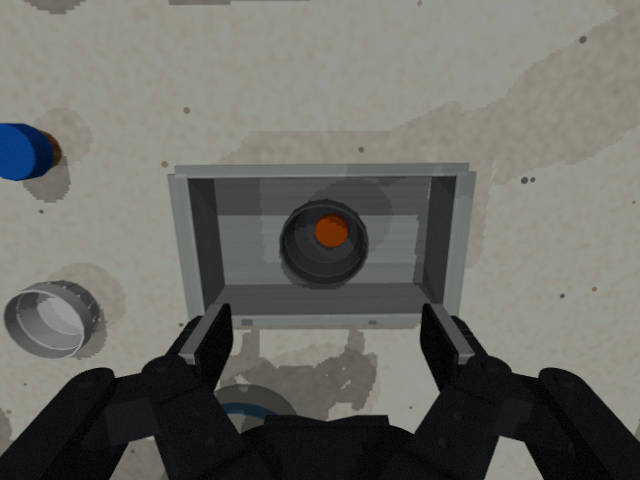

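The dark tin stands upright mid-pan at (324,243). Next is the blue stopper.

Request:
{"name": "move_arm", "arguments": {
  "rows": [
    [[0, 0, 0], [6, -20, 0], 0.95],
    [[0, 0, 0], [17, -56, 0], 0.95],
    [[0, 0, 0], [29, -96, 0], 0.95],
    [[0, 0, 0], [41, -136, 0], 0.95],
    [[0, 0, 0], [52, -172, 0], 0.95],
    [[0, 0, 0], [60, -198, 0], 0.95],
    [[0, 0, 0], [64, -212, 3], 0.95],
    [[0, 0, 0], [64, -212, 20], 0.95],
    [[0, 0, 0], [64, -212, 50], 0.95],
    [[0, 0, 0], [64, -212, 85], 0.95],
    [[0, 0, 0], [64, -212, 100], 0.95],
    [[0, 0, 0], [64, -212, 105], 0.95],
    [[0, 0, 0], [64, -212, 105], 0.95]
  ]
}}

```text
time: 10.55
eef_pos: [0.412, -0.1441, -0.0014]
orientation: [-3.139, -0.001, 1.569]
force: [-0.1, -0.6, -0.4]
gripper_width: 0.949
```

```bash
python3 - <<'E'
from h import *
rel(414.5,-145.5,-8,90)
cv2.imwrite('pics/w7.png',camera('wrist')[:,:,::-1])
E
```

```text
t 10.55 turn [-0.1 -0.1 -0.1] shift [-1.4  2.5  6.6] pos [ 412.  -144.1   -1.4] ori [-1.799e+02 -1.000e-01  8.990e+01] F [-0.1 -0.6 -0.4] w 0.949
```

View pics/w7.png

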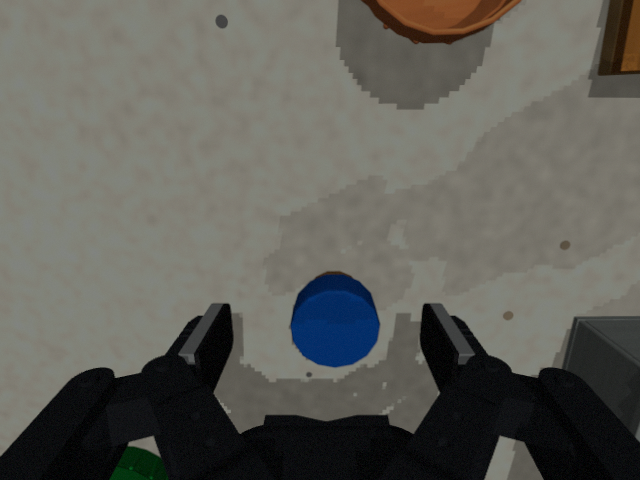

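Request:
{"name": "move_arm", "arguments": {
  "rows": [
    [[0, 0, 0], [0, 2, 5], 0.95],
    [[0, 0, 0], [0, 2, 7], 0.7],
    [[0, 0, 0], [0, 2, 7], 0.3],
    [[0, 0, 0], [0, 2, 7], 0.3],
    [[0, 0, 0], [0, 2, 7], 0.3],
    [[0, 0, 0], [0, 2, 7], 0.3],
    [[0, 0, 0], [0, 2, 7], 0.3],
    [[0, 0, 0], [0, 2, 7], 0.3],
    [[0, 0, 0], [0, 2, 0], 0.3],
    [[0, 0, 0], [0, 2, -20], 0.3],
    [[0, 0, 0], [0, 2, -55], 0.3],
    [[0, 0, 0], [0, 2, -90], 0.3],
    [[0, 0, 0], [0, 2, -105], 0.3],
    [[0, 0, 0], [0, 2, -105], 0.3]
  ],
  "force": 30
}}

```text
time: 12.0
eef_pos: [0.4165, -0.1457, 0.1071]
orientation: [3.137, 0.003, 1.569]
force: [0.7, 0.0, -1.4]
gripper_width: 0.431
```

```bash
python3 - <<'E'
from h import *
rel(627,175,104,90)
cv2.imwrite('pics/w8.png',camera('wrist')[:,:,::-1])
E
```

```text
t 12.0 turn [ 0.3  0.2 -0.1] shift [321.  210.1   3.1] pos [ 416.5 -145.7  107.1] ori [179.7   0.2  89.9] F [ 0.7  0.  -1.4] w 0.431
```

View pics/w8.png

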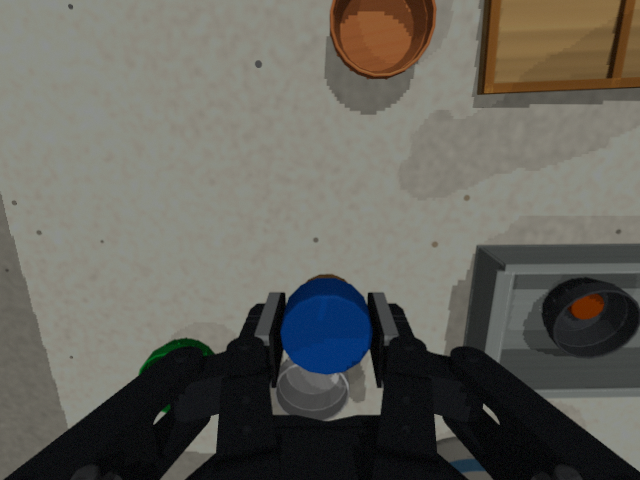

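Blue is held. Next, into the bowl.

Request:
{"name": "move_arm", "arguments": {
  "rows": [
    [[0, 0, 0], [15, 10, 0], 0.3],
    [[0, 0, 0], [42, 28, 0], 0.3],
    [[0, 0, 0], [76, 50, 0], 0.3],
    [[0, 0, 0], [110, 72, 0], 0.3],
    [[0, 0, 0], [145, 95, 0], 0.3],
    [[0, 0, 0], [180, 118, 0], 0.3],
    [[0, 0, 0], [215, 141, 0], 0.3],
    [[0, 0, 0], [250, 164, 0], 0.3],
    [[0, 0, 0], [282, 184, 0], 0.3],
    [[0, 0, 0], [305, 200, 0], 0.3],
    [[0, 0, 0], [318, 208, 0], 0.3],
    [[0, 0, 0], [321, 210, 3], 0.3],
    [[0, 0, 0], [321, 210, 20], 0.3],
    [[0, 0, 0], [321, 210, 50], 0.3],
    [[0, 0, 0], [321, 210, 80], 0.3],
    [[0, 0, 0], [321, 210, 97], 0.3],
    [[0, 0, 0], [321, 210, 103], 0.3],
    [[0, 0, 0], [321, 210, 103], 0.3]
  ]
}}

```text
time: 13.85
eef_pos: [0.6236, 0.1751, -0.0001]
orientation: [-3.138, 0.001, 1.569]
force: [0.4, -0.0, -0.3]
gripper_width: 0.433
```

```bash
python3 - <<'E'
from h import *
rel(627,175,3,90)
s=camera('scene')[:,:,::-1]
cv2.imwrite('pics/m8.png',cv2.resize(s[160:310,360:510],None,fx=4,fy=4,interpolation=cv2.INTER_CUBIC))
E
```

```text
t 13.85 turn [-0.2  0.  -0.1] shift [-0.1  3.4 -3.1] pos [ 6.236e+02  1.751e+02 -1.000e-01] ori [-179.8    0.    89.9] F [ 0.4 -0.  -0.3] w 0.433
```

View pics/m8.png

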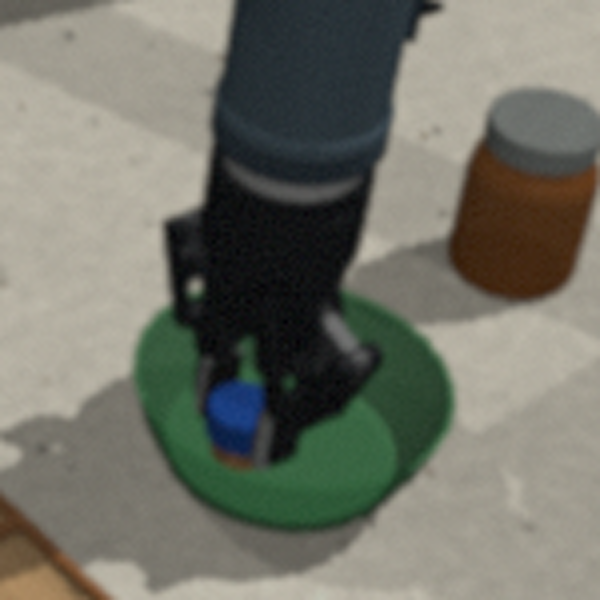

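Blue is inside the bowl, just above its floor. I'll release, rise, and go to red.

Request:
{"name": "move_arm", "arguments": {
  "rows": [
    [[0, 0, 0], [0, 0, 0], 0.65],
    [[0, 0, 0], [0, 0, 0], 0.65],
    [[0, 0, 0], [0, 0, 0], 0.65],
    [[0, 0, 0], [0, 0, -5], 0.65],
    [[0, 0, 0], [0, 0, -25], 0.65],
    [[0, 0, 0], [0, 0, -60], 0.65],
    [[0, 0, 0], [0, 0, -95], 0.65],
    [[0, 0, 0], [0, 0, -105], 0.65],
    [[0, 0, 0], [-4, -20, -105], 0.7],
    [[0, 0, 0], [-11, -55, -105], 0.9],
    [[0, 0, 0], [-19, -95, -105], 0.9],
    [[0, 0, 0], [-27, -135, -105], 0.9],
    [[0, 0, 0], [-35, -175, -105], 0.9],
    [[0, 0, 0], [-40, -200, -105], 0.9],
    [[0, 0, 0], [-42, -214, -105], 0.9],
    [[0, 0, 0], [-42, -214, -105], 0.9],
    [[0, 0, 0], [-42, -214, -105], 0.9]
  ]
}}

```text
time: 15.6
eef_pos: [0.412, 0.1344, 0.1068]
orientation: [3.14, -0.0, 1.569]
force: [0.3, 0.6, 0.5]
gripper_width: 0.9
```

```bash
python3 - <<'E'
from h import *
rel(410,133,-8,90)
C=cam('wrist');cv2.imwrite('pics/w9.png',camera('wrist')[:,:,::-1]);print(proj(C,[[.41,.133,.032]]))
E
```

```text
t 15.6 turn [ 0.1 -0.  -0.1] shift [ -1.4  -2.2 114.8] pos [412.  134.4 106.8] ori [179.9  -0.   89.9] F [0.3 0.6 0.5] w 0.9
[[322.02998534 247.02210497]]
```

View pics/w9.png

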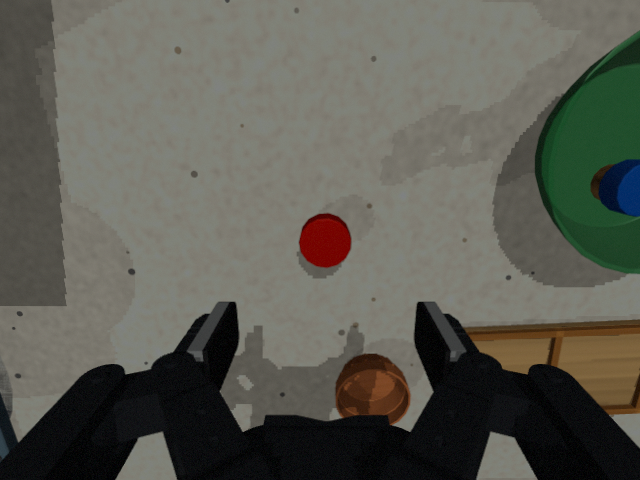

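Red is at (325,241), almost directly below the tool. Blue sits in the bowl at (625,187).

Request:
{"name": "move_arm", "arguments": {
  "rows": [
    [[0, 0, 0], [1.5, -0.5, 15], 0.9],
    [[0, 0, 0], [1.5, -0.5, 45], 0.9],
    [[0, 0, 0], [1.5, -0.5, 80], 0.9],
    [[0, 0, 0], [1.5, -0.5, 105], 0.9],
    [[0, 0, 0], [1.5, -0.5, 115], 0.9],
    [[0, 0, 0], [1.5, -0.5, 115], 0.7],
    [[0, 0, 0], [1.5, -0.5, 115], 0.3],
    [[0, 0, 0], [1.5, -0.5, 115], 0.3],
    [[0, 0, 0], [1.5, -0.5, 115], 0.3],
    [[0, 0, 0], [1.5, -0.5, 115], 0.3],
    [[0, 0, 0], [1.5, -0.5, 115], 0.3],
    [[0, 0, 0], [1.5, -0.5, 115], 0.3],
    [[0, 0, 0], [1.5, -0.5, 108], 0.3],
    [[0, 0, 0], [1.5, -0.5, 85], 0.3],
    [[0, 0, 0], [1.5, -0.5, 50], 0.3],
    [[0, 0, 0], [1.5, -0.5, 15], 0.3],
    [[0, 0, 0], [1.5, -0.5, 0], 0.3],
    [[0, 0, 0], [1.5, -0.5, 0], 0.3]
  ]
}}

```text
time: 17.45
eef_pos: [0.4124, 0.136, 0.1092]
orientation: [3.136, -0.0, 1.569]
force: [0.6, -0.5, -0.3]
gripper_width: 0.436
```

```bash
python3 - <<'E'
from h import *
rel(626,221,2,90)
E
```

```text
t 17.45 turn [ 0.3 -0.  -0.1] shift [ 85.2 212.8 108.4] pos [412.4 136.  109.2] ori [179.7  -0.   89.9] F [ 0.6 -0.5 -0.3] w 0.436
```

Held at 0.436. I'll place it at the bowl's +y side, descending short to keep an 8 mm drop.

Request:
{"name": "move_arm", "arguments": {
  "rows": [
    [[0, 0, 0], [8, 20, 0], 0.3],
    [[0, 0, 0], [22, 55, 0], 0.3],
    [[0, 0, 0], [38, 95, 0], 0.3],
    [[0, 0, 0], [54, 135, 0], 0.3],
    [[0, 0, 0], [69, 172, 0], 0.3],
    [[0, 0, 0], [80, 200, 0], 0.3],
    [[0, 0, 0], [85, 213, 0], 0.3],
    [[0, 0, 0], [85, 214, 8], 0.3],
    [[0, 0, 0], [85, 214, 30], 0.3],
    [[0, 0, 0], [85, 214, 65], 0.3],
    [[0, 0, 0], [85, 214, 92], 0.3],
    [[0, 0, 0], [85, 214, 104], 0.3],
    [[0, 0, 0], [85, 214, 104], 0.3],
    [[0, 0, 0], [85, 214, 104], 0.65],
    [[0, 0, 0], [85, 214, 104], 0.65],
    [[0, 0, 0], [85, 214, 104], 0.65],
    [[0, 0, 0], [85, 214, 90], 0.65],
    [[0, 0, 0], [85, 214, 60], 0.65],
    [[0, 0, 0], [85, 214, 20], 0.65],
    [[0, 0, 0], [85, 214, 0], 0.65]
  ]
}}

```text
time: 19.45
eef_pos: [0.6269, 0.221, 0.112]
orientation: [3.135, -0.001, 1.569]
force: [-0.1, 0.4, 0.3]
gripper_width: 0.651
```

```bash
python3 - <<'E'
from h import *
rel(450,-6,106,2.5)
cv2.imwrite('pics/w10.png',camera('wrist')[:,:,::-1])
E
```

```text
t 19.45 turn [ 0.2 -0.3 87.4] shift [-227.2 -176.6    4.5] pos [626.9 221.  112. ] ori [ 1.796e+02 -1.000e-01  8.990e+01] F [-0.1  0.4  0.3] w 0.651
```

View pics/w10.png

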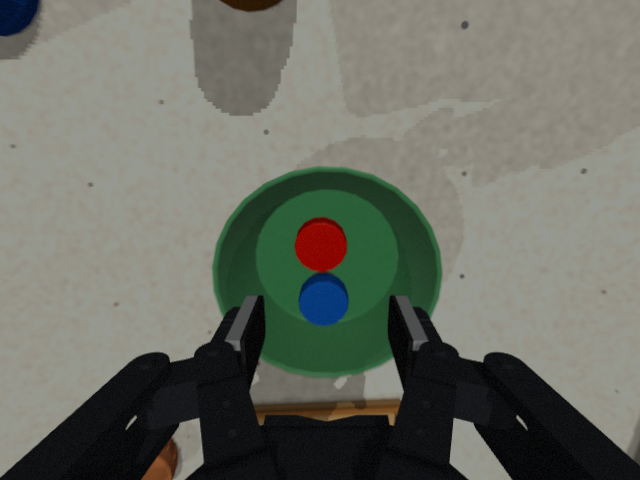

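Both stoppers stand on the bowl floor, red at (321,245) and blue at (323,299). Next, the copper tin, with the jaws turned along y.

Request:
{"name": "move_arm", "arguments": {
  "rows": [
    [[0, 0, 8], [-10, -8, 0], 0.7],
    [[0, 0, 16], [-30, -23, 0], 1],
    [[0, 0, 24], [-55, -43, 0], 1],
    [[0, 0, 32], [-80, -62, 0], 1],
    [[0, 0, 40], [-105, -82, 0], 1],
    [[0, 0, 48], [-130, -101, 0], 1],
    [[0, 0, 56], [-155, -121, 0], 1],
    [[0, 0, 64], [-180, -140, 0], 1],
    [[0, 0, 72], [-202, -157, 0], 1],
    [[0, 0, 80], [-220, -171, 0], 1],
    [[0, 0, 87.5], [-227, -176.5, 0], 1],
    [[0, 0, 87.5], [-227, -176.5, 0], 1],
    [[0, 0, 87.5], [-227, -176.5, 0], 1]
  ],
  "force": 40
}}

```text
time: 20.8
eef_pos: [0.4486, -0.0063, 0.1073]
orientation: [3.141, -0.002, 0.045]
force: [-0.3, 0.4, 0.7]
gripper_width: 0.998
```

```bash
python3 - <<'E'
from h import *
rel(450,-6,-9,2.5)
C=cam('wrist');cv2.imwrite('pics/w11.png',camera('wrist')[:,:,::-1]);print(proj(C,[[.45,-.006,.03]]))
E
```

```text
t 20.8 turn [ 0.  -0.1  0.1] shift [  1.2  -0.2 116.3] pos [448.6  -6.3 107.3] ori [ 1.8e+02 -1.0e-01  2.6e+00] F [-0.3  0.4  0.7] w 0.998
[[324.75616545 244.11777306]]
```

View pics/w11.png

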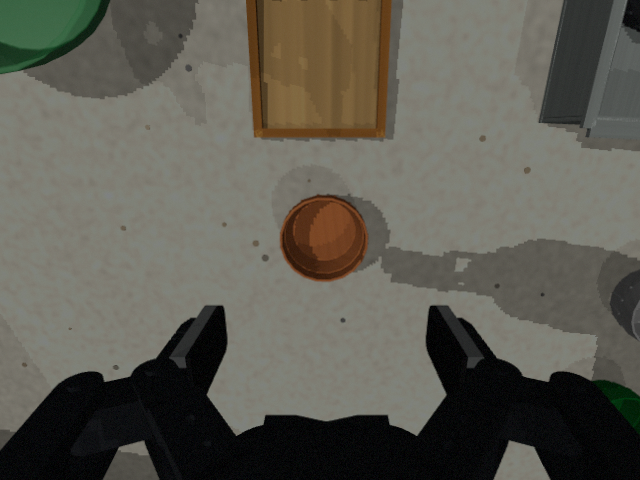

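Request:
{"name": "move_arm", "arguments": {
  "rows": [
    [[0, 0, 0], [3, 0, 15], 1],
    [[0, 0, 0], [3, 0, 45], 1],
    [[0, 0, 0], [3, 0, 80], 1],
    [[0, 0, 0], [3, 0, 105], 1],
    [[0, 0, 0], [3, 0, 115], 1],
    [[0, 0, 0], [3, 0, 117], 1],
    [[0, 0, 0], [3, 0, 117], 0.5],
    [[0, 0, 0], [3, 0, 117], 0.5],
    [[0, 0, 0], [3, 0, 117], 0.5],
    [[0, 0, 0], [3, 0, 117], 0.5],
    [[0, 0, 0], [3, 0, 117], 0.5]
  ]
}}

```text
time: 21.95
eef_pos: [0.4523, -0.0062, -0.0089]
orientation: [3.141, -0.003, 0.043]
force: [0.2, 1.6, 6.9]
gripper_width: 0.727
```

```bash
python3 - <<'E'
from h import *
rel(652,6,100,2.5)
E
```

```text
t 21.95 turn [ 0.  -0.2 -0.1] shift [ 200.4   -3.6 -108.3] pos [452.3  -6.2  -8.9] ori [180.   -0.2   2.4] F [0.2 1.6 6.9] w 0.727
```

Request:
{"name": "move_arm", "arguments": {
  "rows": [
    [[0, 0, 0], [0, 0, -8], 0.5],
    [[0, 0, 0], [0, 0, -25], 0.5],
    [[0, 0, 0], [0, 0, -60], 0.5],
    [[0, 0, 0], [0, 0, -90], 0.5],
    [[0, 0, 0], [5, 0, -100], 0.5],
    [[0, 0, 0], [25, 0, -100], 0.5],
    [[0, 0, 0], [60, -1, -100], 0.5],
    [[0, 0, 0], [100, -2, -100], 0.5],
    [[0, 0, 0], [140, -3, -100], 0.5],
    [[0, 0, 0], [175, -3.5, -100], 0.5],
    [[0, 0, 0], [195, -3.5, -100], 0.5],
    [[0, 0, 0], [200, -3.5, -100], 0.5],
    [[0, 0, 0], [200, -3.5, -100], 0.5],
    [[0, 0, 0], [200, -3.5, -100], 0.5]
  ]
}}

```text
time: 23.35
eef_pos: [0.6494, 0.0059, 0.089]
orientation: [-3.141, 0.002, 0.042]
force: [-0.1, -0.1, -0.4]
gripper_width: 0.731
```

```bash
python3 - <<'E'
from h import *
rel(652,6,0,2.5)
C=cam('wrist');cv2.imwrite('pics/w12.png',camera('wrist')[:,:,::-1]);print(proj(C,[[.652,.006,.008],[.609,.004,.013]]))
E
```

```text
t 23.35 turn [-0.   0.1 -0.1] shift [ 2.8  0.1 89. ] pos [649.4   5.9  89. ] ori [-1.8e+02  1.0e-01  2.4e+00] F [-0.1 -0.1 -0.4] w 0.731
[[325.18518829 240.45088955]
 [325.42318141 297.31717824]]
```

View pics/w12.png

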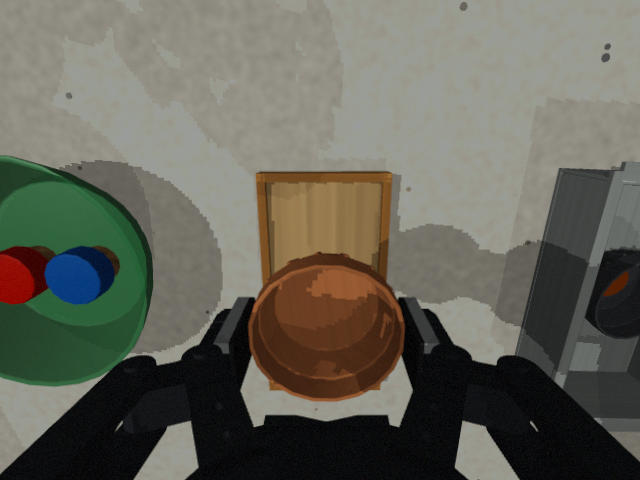

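```bash
python3 - <<'E'
from h import *
C=cam('wrist')
q=cast(C,[(257,173),(392,172)],.013)*1000;print(q)
a=np.radians(2.5);m=q.mean(0);print('far bay centre',m-46*np.array([np.cos(a),np.sin(a)]),'near',m-132*np.array([np.cos(a),np.sin(a)]))
E
```

```text
[[698.79766379  53.41632733]
 [703.30543957 -36.40967438]]
far bay centre [655.09533349   6.49683466] near [569.17718643   2.74556735]
```

Request:
{"name": "move_arm", "arguments": {
  "rows": [
    [[0, 0, 0], [4, 0, 12], 0.5],
    [[0, 0, 0], [4, 0, 38], 0.5],
    [[0, 0, 0], [4, 0, 65], 0.5],
    [[0, 0, 0], [4, 0, 80], 0.5],
    [[0, 0, 0], [4, 0, 87], 0.5],
    [[0, 0, 0], [4, 0, 89], 0.5],
    [[0, 0, 0], [4, 0, 89], 0.5],
    [[0, 0, 0], [4, 0, 89], 0.9],
    [[0, 0, 0], [4, 0, 88], 0.9],
    [[0, 0, 0], [4, 0, 88], 0.9],
    [[0, 0, 0], [4, 0, 80], 0.9],
    [[0, 0, 0], [4, 0, 55], 0.9],
    [[0, 0, 0], [4, 0, 20], 0.9],
    [[0, 0, 0], [4, 0, -5], 0.9],
    [[0, 0, 0], [4, 0, -10], 0.9]
  ]
}}

```text
time: 24.9
eef_pos: [0.6573, 0.0057, 0.1044]
orientation: [3.14, -0.008, 0.042]
force: [0.3, 0.1, 0.0]
gripper_width: 0.896
```

```bash
python3 - <<'E'
from h import *
rel(402,-279,105,2.5)
C=cam('wrist');cv2.imwrite('pics/w13.png',camera('wrist')[:,:,::-1])
E
```

```text
t 24.9 turn [ 0.1 -0.4 -0.1] shift [-267.1  273.6   -2.2] pos [657.3   5.7 104.4] ori [179.9  -0.4   2.4] F [0.3 0.1 0. ] w 0.896
```

View pics/w13.png

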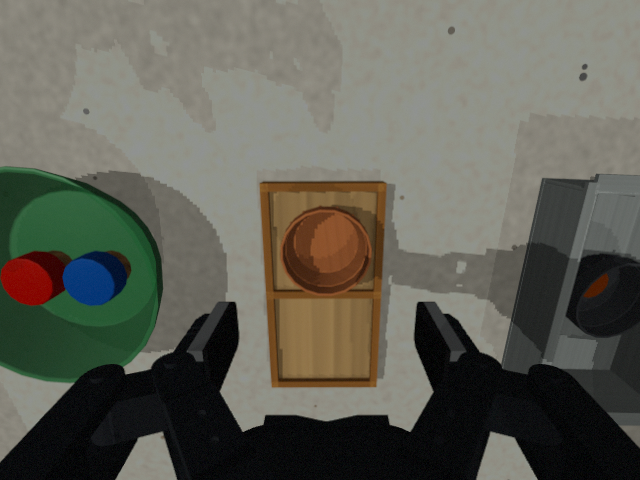

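```bash
python3 - <<'E'
from h import *
C=cam('wrist');print(cast(C,[(326.5,250)],.038)*1000, cast(C,[(260,183),(386,182),(271,387),(379,385)],.013)*1000)
E
```

```text
[[658.06270328   4.77153919]] [[697.89331223  53.8936631 ]
 [702.44043111 -35.80529922]
 [521.82875617  46.99332138]
 [527.85248943 -46.43180717]]
```

Request:
{"name": "move_arm", "arguments": {
  "rows": [
    [[0, 0, 0], [-14, 14, 0], 1],
    [[0, 0, 0], [-38, 39, 0], 1],
    [[0, 0, 0], [-66, 68, 0], 1],
    [[0, 0, 0], [-95, 97, 0], 1],
    [[0, 0, 0], [-124, 127, 0], 1],
    [[0, 0, 0], [-153, 157, 0], 1],
    [[0, 0, 0], [-182, 187, 0], 1],
    [[0, 0, 0], [-211, 216, 0], 1],
    [[0, 0, 0], [-238, 244, 0], 1],
    [[0, 0, 0], [-258, 264, 0], 1],
    [[0, 0, 0], [-267, 273.5, 0], 1],
    [[0, 0, 0], [-267, 273.5, 0], 1],
    [[0, 0, 0], [-267, 273.5, 0], 1]
  ]
}}

```text
time: 26.25
eef_pos: [0.3997, -0.2777, 0.0991]
orientation: [-3.14, 0.0, 0.042]
force: [0.2, 0.0, 0.8]
gripper_width: 1.004
```

```bash
python3 - <<'E'
from h import *
rel(402,-279,-9,2.5)
C=cam('wrist');cv2.imwrite('pics/w14.png',camera('wrist')[:,:,::-1]);print(proj(C,[[.402,-.279,.03]]))
E
```

```text
t 26.25 turn [-0.1  0.  -0.1] shift [  2.3   1.5 108.1] pos [ 399.7 -277.7   99.1] ori [-179.9    0.     2.4] F [0.2 0.  0.8] w 1.004
[[327.09750742 246.47502641]]
```

View pics/w14.png

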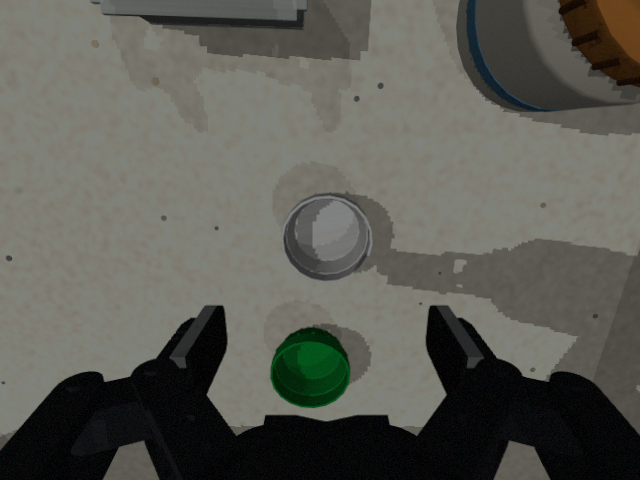

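Request:
{"name": "move_arm", "arguments": {
  "rows": [
    [[0, 0, 0], [5.5, 1.5, 15], 1],
    [[0, 0, 0], [5.5, 1.5, 45], 1],
    [[0, 0, 0], [5.5, 1.5, 80], 1],
    [[0, 0, 0], [5.5, 1.5, 100], 1],
    [[0, 0, 0], [5.5, 1.5, 108], 1],
    [[0, 0, 0], [5.5, 1.5, 109], 1],
    [[0, 0, 0], [5.5, 1.5, 109], 0.5],
    [[0, 0, 0], [5.5, 1.5, 109], 0.5],
    [[0, 0, 0], [5.5, 1.5, 109], 0.5],
    [[0, 0, 0], [5.5, 1.5, 109], 0.5],
    [[0, 0, 0], [5.5, 1.5, 109], 0.5],
    [[0, 0, 0], [5.5, 1.5, 101], 0.5],
    [[0, 0, 0], [5.5, 1.5, 80], 0.5],
    [[0, 0, 0], [5.5, 1.5, 45], 0.5],
    [[0, 0, 0], [5.5, 1.5, 15], 0.5],
    [[0, 0, 0], [5.5, 1.5, 5], 0.5],
    [[0, 0, 0], [5.5, 1.5, 5], 0.5]
  ]
}}

```text
time: 28.0
eef_pos: [0.4058, -0.2807, 0.0962]
orientation: [3.138, -0.003, 0.042]
force: [0.2, -0.2, -1.1]
gripper_width: 0.722
```

```bash
python3 - <<'E'
from h import *
rel(567.5,2,95,2.5)
C=cam('wrist');cv2.imwrite('pics/w15.png',camera('wrist')[:,:,::-1])
E
```

```text
t 28.0 turn [ 0.2 -0.1 -0.1] shift [ 173.4 -275.7    0.8] pos [ 405.8 -280.7   96.2] ori [ 1.798e+02 -1.000e-01  2.400e+00] F [ 0.2 -0.2 -1.1] w 0.722
```

View pics/w15.png

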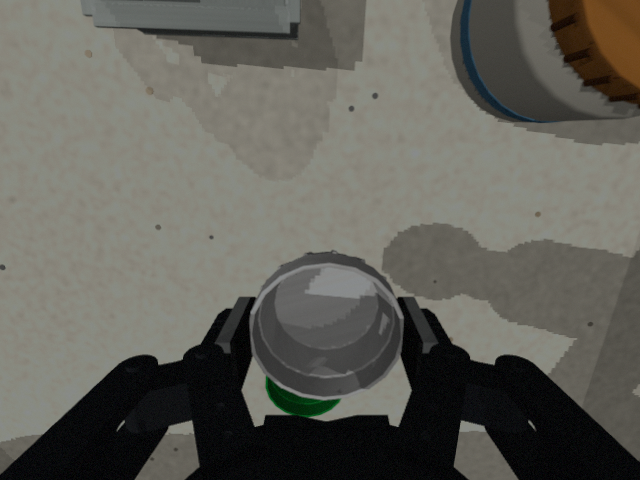

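The silver tin is held level. I'll carry it to the near bay.

Request:
{"name": "move_arm", "arguments": {
  "rows": [
    [[0, 0, 0], [8, -13, 0], 0.5],
    [[0, 0, 0], [22, -36, 0], 0.5],
    [[0, 0, 0], [42, -68, 0], 0.5],
    [[0, 0, 0], [63, -101, 0], 0.5],
    [[0, 0, 0], [85, -136, 0], 0.5],
    [[0, 0, 0], [107, -171, 0], 0.5],
    [[0, 0, 0], [129, -206, 0], 0.5],
    [[0, 0, 0], [150, -239, 0], 0.5],
    [[0, 0, 0], [166, -264, 0], 0.5],
    [[0, 0, 0], [173, -275.5, 0], 0.5],
    [[0, 0, 0], [173, -275.5, 0], 0.5],
    [[0, 0, 0], [173, -275.5, 0], 0.5]
  ]
}}

```text
time: 29.25
eef_pos: [0.5651, 0.0023, 0.0933]
orientation: [3.142, 0.003, 0.043]
force: [-0.7, 0.7, -0.7]
gripper_width: 0.724
```

```bash
python3 - <<'E'
from h import *
rel(567,2,0,2.5)
C=cam('wrist');cv2.imwrite('pics/w16.png',camera('wrist')[:,:,::-1])
E
```

```text
t 29.25 turn [ 0.   0.2 -0.1] shift [ 2.1  0.3 93.3] pos [565.1   2.3  93.3] ori [180.    0.2   2.4] F [-0.7  0.7 -0.7] w 0.724
```

View pics/w16.png

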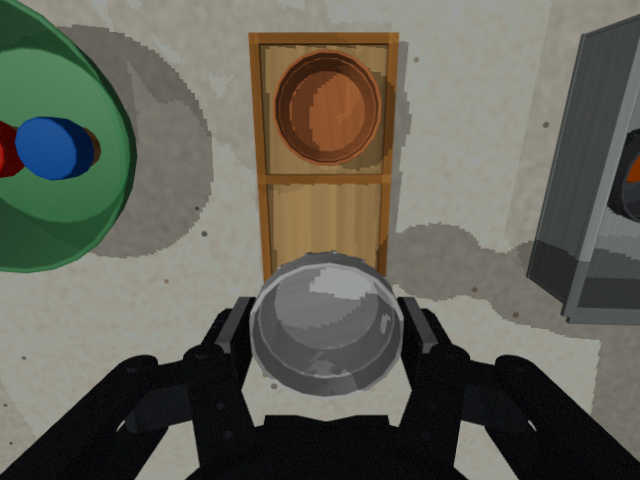

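Request:
{"name": "move_arm", "arguments": {
  "rows": [
    [[0, 0, 0], [2, 0, 12], 0.5],
    [[0, 0, 0], [2, 0, 38], 0.5],
    [[0, 0, 0], [2, 0, 65], 0.5],
    [[0, 0, 0], [2, 0, 82], 0.5],
    [[0, 0, 0], [2, 0, 91], 0.5],
    [[0, 0, 0], [2, 0, 94], 0.5],
    [[0, 0, 0], [2, 0, 94], 0.5],
    [[0, 0, 0], [2, 0, 94], 0.9],
    [[0, 0, 0], [2, 0, 93], 0.9],
    [[0, 0, 0], [2, 0, 93], 0.9],
    [[0, 0, 0], [2, 0, 85], 0.9],
    [[0, 0, 0], [2, 0, 60], 0.9],
    [[0, 0, 0], [2, 0, 25], 0.9],
    [[0, 0, 0], [2, 0, -5], 0.9],
    [[0, 0, 0], [-20, 0, -30], 0.9],
    [[0, 0, 0], [-60, 0, -50], 0.9],
    [[0, 0, 0], [-100, 0, -60], 0.9],
    [[0, 0, 0], [-120, 0, -60], 0.9],
    [[0, 0, 0], [-120, 0, -60], 0.9],
    [[0, 0, 0], [-120, 0, -60], 0.9]
  ]
}}

```text
time: 31.3
eef_pos: [0.4471, -0.0024, 0.1554]
orientation: [3.141, -0.002, 0.042]
force: [0.7, 0.1, -0.3]
gripper_width: 0.899
```

```bash
python3 - <<'E'
from h import *
rel(567,2,0,2.5)
C=cam('wrist');cv2.imwrite('pics/w17.png',camera('wrist')[:,:,::-1])
cv2.imwrite('pics/s17.png',camera('scene')[:,:,::-1])
cv2.imwrite('pics/t17.png',camera('top')[:,:,::-1])
E
```

```text
t 31.3 turn [ 0.  -0.1 -0.1] shift [119.6   0.5 155.7] pos [447.1  -2.4 155.4] ori [ 1.8e+02 -1.0e-01  2.4e+00] F [ 0.7  0.1 -0.3] w 0.899
```

View pics/w17.png

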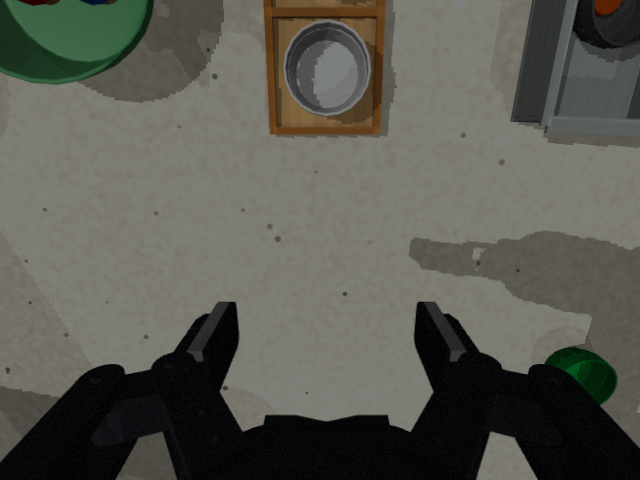

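View pics/s17.png

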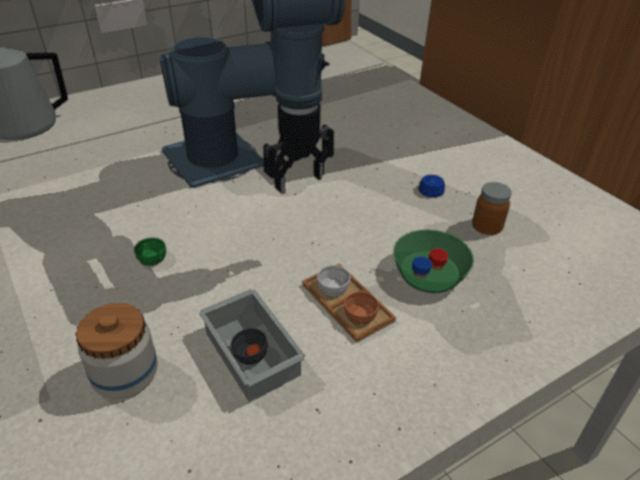

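View pics/t17.png

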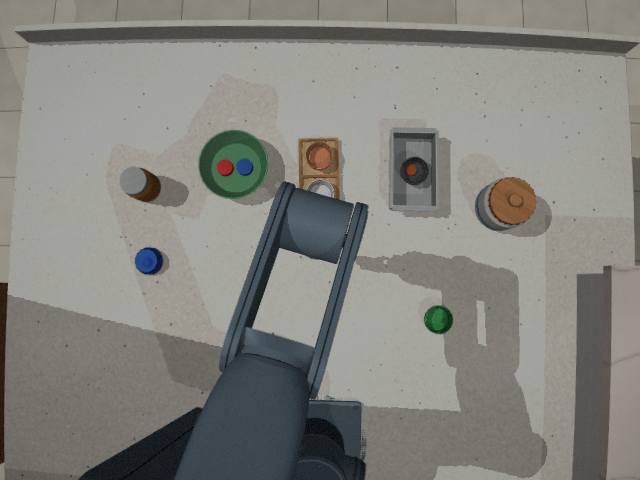

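```bash
python3 - <<'E'
from h import *
C=cam('wrist');a=np.radians(2.5);R=np.array([[np.cos(a),np.sin(a)],[-np.sin(a),np.cos(a)]])
b=np.array([.611,.0043])
s=cast(C,[(328,68)],.038)[0];print('silver wrist',R@(s-b))
T=cam('top')
for n,p,z in(('copper',(320,155),.038),('dark',(414,171),.036),('red',(225,168),.037),('blue',(245,167),.037)):
    print(n,cast(T,[p],z)[0].round(4))
print('copper brd',R@(cast(T,[(320,155)],.038)[0]-b))
E
```

```text
silver wrist [-0.04234286 -0.00175783]
copper [0.6528 0.0019]
dark [ 0.6217 -0.2106]
red [0.6191 0.2163]
blue [0.6222 0.1708]
copper brd [ 0.04166862 -0.0041721 ]
```

All within tolerance, so I'm handing it in.

```bash
python3 -c "
from workcell import *
print(close_job())"
```

```text
the job is handed in; nothing more can be done
None
```

The job is handed in at about 31.5 s of the 112 s allowed. `close_job()` gives no verdict, so the results below come from my own camera checks.

| Piece | Where it is | Last measurement |
|---|---|---|
| Silver tin | near bay of the board, looks flat | about (-42, -2) mm in the board frame; bay centre is (-43, 0) |
| Copper tin | far bay of the board, looks flat | about (42, -4) mm in the board frame; bay centre is (43, 0) |
| Dark bent tin | right way up in the loaf pan | within about 5 mm of the pan centre |
| Red and blue stoppers | standing on the glass bowl floor | 20 mm and 27 mm from the bowl centre; the limit is 75 mm |

The crock, the amber jar and both look-alikes look unmoved in the last top and scene pictures. The gripper is open and clear of everything.

**Missed grasp:** The first try at the dark tin closed above the rim and moved nothing. Both the scene and wrist pictures put the fingertips about 29 mm farther back than the reported TCP and `tcp_to_tips` imply. I lowered all later grasps to suit, and each one held.

**Disagreements between cameras:** The wrist and top cameras differed by 3 to 6 mm on piece positions, and by 3 to 5 mm on where the copper tin ended up. All of this is within tolerance. Tin tilt was judged by eye from the pictures, not measured.

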